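# Open the seed tray for sowing

### The arm

A 7-joint arm with a two-finger parallel gripper is mounted at the origin on the work surface. World frame = base frame: x ahead of the robot, y to its left, z up, the work surface at z = 0. Lengths are in m, angles in rad, forces in N, time in s.
With the tool pointing down it reaches from about 0.425 to 0.875 m from the base axis. Payload 4.7 kg.
Tool frame: the origin (TCP) lies midway between the tips of the shut fingers; the grasp point (between the pads) lies 19 mm behind it; z points along the fingers, y is the direction in which the jaws open and shut (so a half turn about z gives the same grasp; the last joint's range is limited). The gripper opens to 87 mm and grips with 3 to 60 N. Pads are 19 mm wide; open, the fingers measure 117 mm over their backs; the gripper's body (75 mm by 190 mm) begins 51 mm behind the grasp point.
Start: joints at [-1.242, 0.321, -0.07, 1.45, 0.023, 1.371, -0.057], TCP at [0.201, 0.618, 0.223] pointing down, gripper open.
Joint ranges: [-2.86, 2.86], [-0.3, 2.09], [-1.38, 1.24], [0.06, 2.45], [-1.56, 4.7], [0.09, 2.05], [-2.69, 2.69]. Speed limits (rad/s): [2.57, 2.57, 3.14, 3.14, 3.14, 3.14, 3.14].

### API

Orientations are given as a rotation vector (axis times angle).
In Python, from bench import get_state, eyes, job gives the robot as it stands. The module is installed in compiled form; this text tells all that it offers.
- The arm moves only by the shell command python3 -m jog 'ROWS' [FORCE]. ROWS is JSON, a list that holds one entry, the list of rows, each a list of 5 numbers: the opening, from 0 (shut) to 1 (fully open), then the shift along the tool's x, y, z in units of 40 mm (1.0 is 40 mm), then the turn about the tool's z in units of 5 degrees (1.0 is 5 degrees). In form: [[[jaw, dx, dy, dz, turn], ...]]. A call has 1 to 10 rows; each row shifts and turns the commanded pose from where the row before left it, along the tool's axes as they then stand; what a row does not reach is not made up. A row lasts 1/8 s, in which the tool goes at most 62.5 mm and 10.7 degrees, less where a joint would pass 70% of its speed; a pose out of reach is approached as far as the arm can. A call is refused whole if a number of a shift passes 1 or a number of a turn 1, either way. A call with a gripper value outside its range is refused whole. The fingers move at their own pace and stop on an object; FORCE is the grip in N (left out, the last holds). Time passes only in rows, so rows that do not move let the fingers close. It gives the time, the measured TCP pose, the force and the opening at its end, in the units of the state.
- get_state(): the state, without advancing time (a new reading comes with each control period).
- eyes.get_image(name): name is "side" or "top" or "wrist"; returns (picture, depth): 420x560x3 uint8, red, green, blue; 420x560 float32, m along the optical axis (not along the pixel's ray), 0 where there is no reading.
- eyes.camera_params(name): a dict with "camera_matrix" (3x3 intrinsics, pixels), "pose" (4x4, takes a point from camera to world coordinates); the wrist camera has in their place "mount" (4x4, takes a point from camera to tool coordinates, whose origin is the TCP and whose axes are the flange's). Camera axes: x right, y down, z forward; pixel columns grow to the right and rows downward; lengths in m; the calibration is good to about 2 mm. A picture is of the moment at which its call begins: read the wrist's pose just before it. camera_params takes no time and is no camera call.
- job.close_job(): hands the job in, once; it reports no verdict.
The state is a dict: "time": time; "joint_positions": joint angles; "qd": joint speeds; "joint_torque": joint torques, N m; "position": TCP position; "tool_rot": TCP orientation; "ft_force": force on the tool from outside, world axes, zero at the start; "torque": the same for the moment, N m; "grip_width": opening from 0.0 (shut) to 1.0 (fully open).
Only numpy, scipy, OpenCV 4.12 (cv2) and the standard library are available. Lean on these libraries where they do the work, as an engineer would, in place of code of your own. Each camera call takes 0.05 s, during which the arm holds its last target. There are 200 camera calls.

### The job

Get the seed tray ready for sowing by light pushes alone, with nothing gripped or picked up: first push the empty square pot along the slate, away from the front of the tray, until its whole base is on the cork mat. Then push the clear lid up by its front tab and flip it over past its balance point, so that it stays open by its own weight. Leave the pot standing upright on the mat, and do not disturb the other things on the bench.

Things in the scene. Friction and masses are not known exactly. Their poses are not given: they have to be found in the camera images.
- pot: The square terracotta pot of pot_mid; origin: centre of its underside.
- tray: Grey plastic seed tray, fixed to the bench, 140 (x) x 220 (y) x 60 mm high, black cell dividers inside. Origin: centre of its underside, on the slate. Its own +x points away from the robot (to the hinge side), its -x side, with the lid's tab, faces the robot; yaw varies by about 0.2 rad.
- lid_hinge (a point): Middle of the lid's hinge line, on top of the tray's far (+x) wall, 60 mm above the slate; the line runs along the tray's y.
- lid (a joint): Angle of the lid (rad): 0 shut, grows as the front edge rises and swings away from the robot, stop at 1.95. The lid balances at about 1.54 (near upright): below this it falls shut, beyond it falls open onto the stop. Hinge almost frictionless; lid about 0.18 kg, so about 1 N at the tab lifts it.
- lid_tab (a point): Middle of the underside of the lid's lift tab, 157.5 mm from the hinge line; 60 mm above the slate with the lid shut. The lid is a flat clear panel with white edges, 140 (from hinge to front) x 220 x 5 mm; the white tab is level with it and sticks out from the middle of the front edge 35 mm towards the robot, 90 mm wide, 5 mm thick, free space below it down to the slate. The undersides of lid and tab form one flat plane through the hinge line.
- pot_mid (a point): Centre (half-way up, 32.5 mm above the pot's base) of an empty square terracotta pot, 70 x 70 mm, 65 mm high, open top, walls 6 mm, about 0.2 kg, loose. It stands on the slate in front of the tab, in the way of a hand reaching under it; its axes are square to its sides.
- mat_centre (a point): Centre of a thin cork mat, 150 x 150 mm, lying flush on the slate (about 1 mm, no edge to catch), to the left or to the right of the pot, its axes square to its sides. The pot slides onto it freely.
- jar: Closed glass jar, 66 mm across, 88 mm high, loose, on the other side of the pot from the mat. Origin: centre of its underside. Leave alone.
- trowel: Steel trowel with wooden handle, 250 mm long, lying beside the tray, loose. Origin: near its middle, on the slate. Leave alone.
- dibber: Bamboo dibber with crossbar handle, 215 mm long, lying beside the tray, loose. Origin: near its middle, on the slate. Leave alone.
- twine: Upright spool, 64 mm across, 70 mm high, loose, far to the left. Origin: centre of its underside. Leave alone.
- mug: Steel mug, 80 mm across, 90 mm high, loose, far to the right. Origin: centre of its underside. Leave alone.
There are look-alikes about, which are no part of the job. Leave any yellow look-alike of the pot alone.

How it is judged:
On the way, in this order (a step that is already met when the one before it is completed fails the run):
1. the square pot stands on the cork mat (x of pot_mid in the frame of mat_centre between -0.042 and 0.042 m and y of pot_mid in the frame of mat_centre between -0.042 and 0.042 m and angle between pot_mid's own z axis and vertical below 0.1 rad and value of joint lid below 0.1 rad), for 0.2 s.
2. the lid has been flipped over its balance point and lies open (value of joint lid above 1.85 rad), for 0.2 s.
At the end, for the whole second after the job is handed in: The lid rests open beyond 1.85 rad by its own weight, and the square pot stands upright on the slate with its centre within 42 mm, along each side, of the middle of the cork mat (x of pot_mid in the frame of mat_centre between -0.042 and 0.042 m and y of pot_mid in the frame of mat_centre between -0.042 and 0.042 m and angle between pot_mid's own z axis and vertical below 0.1 rad and height (world z) of pot_mid below 0.04 m and value of joint lid above 1.85 rad and velocity of joint lid below 0.1 rad/s); the robot touches nothing.
It fails at once if the square pot is lifted or carried (height (world z) of pot_mid above 0.045 m).
It fails at once if the square pot is tipped (angle between pot_mid's own z axis and vertical above 0.4 rad).
It fails at once if the square pot is gripped or shoved hard (contact force between the fingers and pot above 25 N).
It fails at once if the lid is gripped or forced (contact force between the fingers and lid above 30 N).
It fails at once if another thing on the bench is disturbed (shifted by more than 20 mm) (distance of any of jar, trowel, dibber, twine, mug from where it was at the start of the episode above 0.02 m).
It also fails if it takes over 54 s, if anything falls off the work surface, if the arm or the gripper's body presses on something with over 40 N, if the wrist force passes 120 N, or if a joint passes its speed limit or range.

## Working session

There is one attempt and no reset: what is moved stays moved. The work goes in short steps, Python scripts to look and compute and a shell command to move; the robot and the scene stay as the last step left them, time stands still between calls to the robot, and variables do not carry over. Pictures are saved under pics/ and viewed, about 8 in all and at most 12, crops included, and the job is handed in when it is done.

```bash
mkdir -p pics
cat > h.py <<'E'
import numpy as np,cv2
from bench import get_state,eyes,job
from scipy.spatial.transform import Rotation as R
def grab(n):
    s=get_state(); im,d=eyes.get_image(n); p=eyes.camera_params(n); K=np.array(p["camera_matrix"])
    if "pose" in p: T=np.array(p["pose"])
    else:
        T=np.eye(4);T[:3,:3]=R.from_rotvec(s["tool_rot"]).as_matrix();T[:3,3]=s["position"];T=T@np.array(p["mount"])
    return im,d,K,T
def cloud(d,K,T):
    v,u=np.indices(d.shape); P=np.stack([(u-K[0,2])/K[0,0]*d,(v-K[1,2])/K[1,1]*d,d],-1)
    return P@T[:3,:3].T+T[:3,3]
def save(n,im): cv2.imwrite("pics/"+n+".png",im[...,::-1])
E
python3 - <<'E'
from h import *
for n in("top","side"):
    im,d,K,T=grab(n); save(n+"0",im); np.savez(n+"0.npz",im=im,d=d,K=K,T=T); print(n,T.round(3).tolist(),K[0,0])
s=get_state();print(s)
E
```

```text
top [[0.009, -0.996, 0.088, 0.429], [-1.0, -0.008, 0.012, -0.008], [-0.011, -0.088, -0.996, 1.376], [0.0, 0.0, 0.0, 1.0]] 438.18893035931814
side [[-0.965, -0.167, 0.202, 0.224], [-0.261, 0.576, -0.775, 1.317], [0.013, -0.801, -0.599, 1.088], [0.0, 0.0, 0.0, 1.0]] 491.1482160334487
{'time': 0.1, 'joint_positions': array([-1.24191924,  0.32176201, -0.07007132,  1.45155713,  0.02260621,
        1.37076168, -0.05687482]), 'qd': array([ 0.00172444, -0.00127027, -0.00021863, -0.00235348, -0.00045736,
        0.00099296,  0.00028194]), 'joint_torque': array([ 1.10766202e-04, -4.92569232e+01, -4.05547908e-01, -3.13397133e+01,
       -6.41614501e-02,  3.94074759e-02,  8.34375487e-05]), 'position': array([0.20114859, 0.61758395, 0.22156015]), 'tool_rot': array([-4.92321061e-01, -3.10260767e+00,  2.66001789e-03]), 'ft_force': array([-0.08408908,  0.48366988, -0.57302542]), 'torque': array([-0.04964309, -0.00194348,  0.00046965]), 'grip_width': 0.9974730167309395}
```

View pics/top0.png

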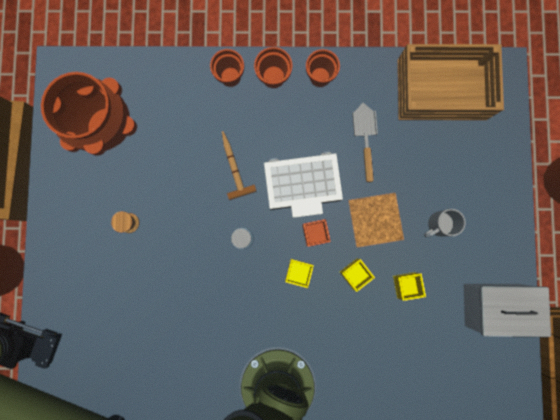

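View pics/side0.png

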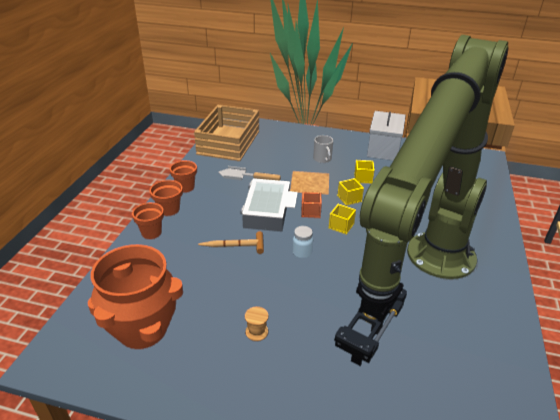

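The top view shows the red square pot at (316,233), the tray and tab at (303,182) and (308,209), and the mat at (376,219), to the right (-y). The jar is at (241,238), and three yellow look-alikes are at (299,273), (358,274) and (411,286). Only the red pot, standing in front of the tab, is terracotta and square, so that's the one meant. Next I'll measure and confirm it in an enlarged crop.

Run:
```python
from h import *
z=np.load("top0.npz");im,d,K,T=[z[k] for k in("im","d","K","T")]
P=cloud(d,K,T)
hsv=cv2.cvtColor(im,cv2.COLOR_RGB2HSV);H,S,V=[hsv[...,i].astype(int) for i in range(3)]
v,u=np.indices(d.shape)
def box(a,b,c,e): return (u>=a)&(u<=b)&(v>=c)&(v<=e)
def rect(name,m,zp):
    # back-project pixels onto plane z=zp
    vv,uu=np.nonzero(m); r=np.stack([(uu-K[0,2])/K[0,0],(vv-K[1,2])/K[1,1],np.ones(len(uu))],-1)@T[:3,:3].T
    Q=T[:3,3]+r*((zp-T[2,3])/r[:,2])[:,None]
    (c,wh,a)=cv2.minAreaRect(Q[:,:2].astype(np.float32)); print(name,len(uu),np.round(c,4),np.round(wh,4),round(a,1),"mean",Q[:,:2].mean(0).round(4),"depth z",np.percentile(P[m][:,2],[5,50,95]).round(3))
rect("pot",box(298,335,216,250)&((H<8)|(H>172))&(S>120)&(P[...,2]>.045),.065)
rect("mat",box(345,408,190,250)&(H>5)&(H<25)&(S>80),.001)
rect("tray",box(255,350,145,218)&(P[...,2]>.045)&(v<205),.065)
rect("lidwhite",box(255,350,145,220)&(V>200)&(S<40),.065)
rect("tab",box(285,330,206,219)&(V>170)&(S<60),.065)
rect("jar",box(225,256,225,255)&(P[...,2]>.04),.088)
for n,b in(("y1",(280,318,255,292)),("y2",(338,378,255,295)),("y3",(392,430,268,305))): rect(n,box(*b)&(H>22)&(H<38)&(S>120),.065)
rect("mug",box(425,470,205,240)&(P[...,2]>.04),.09)
rect("trowel",box(350,382,98,190)&(P[...,2]>.006),.01)
rect("dibber",box(215,260,128,203)&(P[...,2]>.006),.01)
save("crop1",cv2.resize(im[130:310,200:440],None,fx=3.3,fy=3.3,interpolation=cv2.INTER_CUBIC))
```

```text
pot 17 [ 0.4682 -0.1207] [0.0678 0.0584] 12.9 mean [ 0.4763 -0.1288] depth z [0.061 0.065 0.068]
mat 2290 [ 0.5108 -0.3066] [0.1504 0.15  ] 9.5 mean [ 0.5105 -0.3068] depth z [-0.003  0.001  0.006]
tray 3443 [ 0.6419 -0.0762] [0.1803 0.2318] 0.4 mean [ 0.6252 -0.0769] depth z [0.06  0.064 0.069]
lidwhite 2449 [ 0.6058 -0.0773] [0.1733 0.2183] 7.7 mean [ 0.6118 -0.075 ] depth z [0.06  0.065 0.069]
tab 294 [ 0.5307 -0.0771] [0.0301 0.1109] 0.4 mean [ 0.5326 -0.0835] depth z [0.002 0.064 0.07 ]
jar 378 [0.4481 0.1104] [0.0632 0.0765] 11.1 mean [0.4488 0.1042] depth z [0.058 0.087 0.092]
y1 592 [ 0.346  -0.0642] [0.0717 0.0719] 76.0 mean [ 0.3459 -0.0642] depth z [0.002 0.009 0.067]
y2 652 [ 0.3439 -0.2361] [0.0776 0.0736] 38.1 mean [ 0.3436 -0.2361] depth z [0.002 0.017 0.067]
y3 730 [ 0.3107 -0.3894] [0.0765 0.084 ] 10.3 mean [ 0.3109 -0.3897] depth z [0.003 0.029 0.067]
mug 475 [ 0.4998 -0.4947] [0.0819 0.1294] 0.5 mean [ 0.4968 -0.4967] depth z [0.044 0.074 0.092]
trowel 844 [ 0.7519 -0.277 ] [0.2927 0.0986] 0.4 mean [ 0.7731 -0.2764] depth z [0.007 0.012 0.025]
dibber 661 [0.6794 0.1254] [0.2375 0.1364] 4.8 mean [0.6578 0.1343] depth z [0.007 0.02  0.027]
```

View pics/crop1.png

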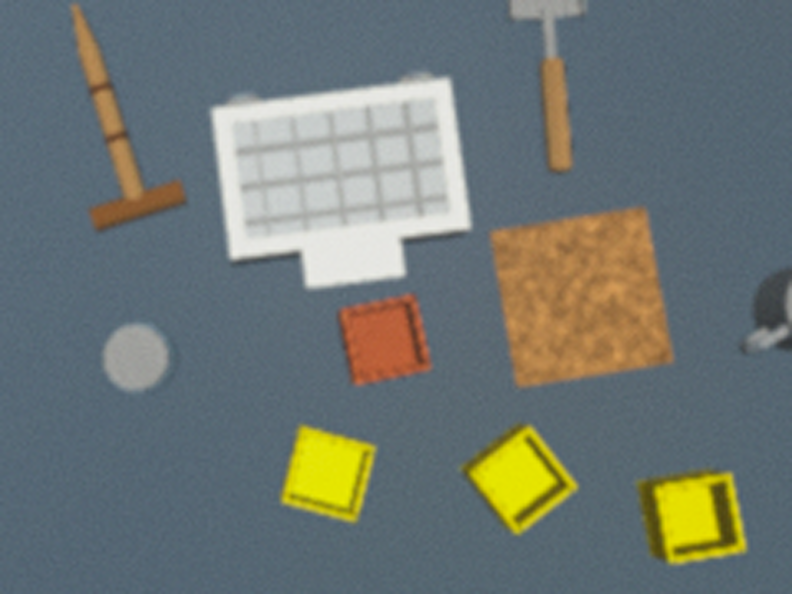

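The crop confirms it: the red pot is at crop (385,340), in front of the tab at (355,263), with the mat at (582,297). Now I'll project the corners precisely.

```bash
cat >> h.py <<'E'
def back(px,K,T,zp):
    px=np.atleast_2d(px).astype(float); r=np.c_[(px[:,0]-K[0,2])/K[0,0],(px[:,1]-K[1,2])/K[1,1],np.ones(len(px))]@T[:3,:3].T
    return (T[:3,3]+r*((zp-T[2,3])/r[:,2])[:,None])[:,:2]
E
python3 - <<'E'
from h import *
z=np.load("top0.npz");K,T=z["K"],z["T"]
f=lambda L,zp:back((np.array(L)+.5)/3.3+[200,130]-.5,K,T,zp)
def show(n,L,zp):
    q=f(L,zp);print(n,q.round(4).tolist(),"c",q.mean(0).round(4))
show("pot",[(340,310),(415,296),(431,370),(355,384)],.065)
show("mat",[(491,231),(645,208),(673,362),(518,387)],.001)
show("lid FL FR BR BL",[(231,262),(470,230),(449,78),(211,107)],.065)
show("tabfront L,R",[(306,289),(405,277)],.065)
s=get_state();M=R.from_rotvec(s["tool_rot"]).as_matrix();print(M.round(3).tolist())
E
```

```text
pot [[0.4928, -0.0748], [0.5061, -0.1427], [0.4393, -0.157], [0.4262, -0.0885]] c [ 0.4661 -0.1157]
mat [[0.5725, -0.2218], [0.5957, -0.3687], [0.4493, -0.3928], [0.4245, -0.2464]] c [ 0.5105 -0.3074]
lid FL FR BR BL [[0.5357, 0.0245], [0.5666, -0.1928], [0.7069, -0.1742], [0.6785, 0.0443]] c [ 0.6219 -0.0746]
tabfront L,R [[0.5117, -0.0439], [0.5233, -0.1337]] c [ 0.5175 -0.0888]
[[-0.951, 0.31, -0.0], [0.31, 0.951, -0.002], [-0.0, -0.002, -1.0]]
```

```bash
python3 -m jog '[[[0.4,-0.94,-0.916,0,0],[0.4,-0.94,-0.916,0,0],[0.4,-0.94,-0.916,0,0],[0.4,-0.94,-0.916,0,0],[0.4,-0.94,-0.916,0,0],[0.4,-0.94,-0.916,0,0],[0.4,-0.94,-0.916,0,0],[0.4,-0.94,-0.916,0,0],[0.4,-0.94,-0.916,0,0]]]' 10; python3 -m jog '[[[0.4,-0.43,-0.9,0,0],[0.4,-0.43,-0.9,0,0],[0.4,-0.43,-0.9,0,0],[0.4,-0.43,-0.9,0,0],[0.4,-0.43,-0.9,0,0],[0.4,-0.43,-0.9,0,0]]]'; python3 -m jog '[[[0.4,0,0,0,1],[0.4,0,0,0,1],[0.4,0,0,0,1],[0.4,0,0,0,1],[0.4,0,0,0,1],[0.4,0,0,0,1]]]';python3 -m jog '[[[0.4,0,0,0,1],[0.4,0,0,0,1],[0.4,0,0,0,1],[0.4,0,0,0,1],[0.4,0,0,0,1],[0.4,0,0,0,1],[0.4,0,0,0,0.2],[0.4,0,0,0,0]]]'
```

```text
time: 1.23
position: [0.4213, 0.198, 0.2224]
tool_rot: [-0.492, -3.103, -0.0]
ft_force: [0.5, 0.3, 0.7]
grip_width: 0.4
time: 1.98
position: [0.452, -0.0389, 0.2223]
tool_rot: [-0.492, -3.103, -0.0]
ft_force: [0.2, 0.1, 0.2]
grip_width: 0.401
time: 2.72
position: [0.4519, -0.0376, 0.2222]
tool_rot: [-1.283, -2.867, 0.0]
ft_force: [0.0, 0.3, 0.2]
grip_width: 0.402
time: 3.72
position: [0.4521, -0.0376, 0.2224]
tool_rot: [-1.998, -2.424, 0.0]
ft_force: [0.6, -0.1, -0.7]
grip_width: 0.402
```

```bash
python3 -m jog '[[[0.4,0,0,0.985,0],[0.4,0,0,0.985,0],[0.4,0,0,0.985,0],[0.4,0,0,0.985,0],[0.4,0,0,0.985,0],[0.4,0,0,0,0]]]'
python3 - <<'E'
from h import *
im,d,K,T=grab("wrist");a=im
im,d,K,T=grab("side");save("v4",np.hstack([cv2.resize(a,(400,300)),cv2.resize(im[120:300,220:460],(400,300))]))
E
```

```text
time: 4.47
position: [0.4493, -0.0378, 0.0233]
tool_rot: [-1.996, -2.421, 0.008]
ft_force: [0.6, -0.1, 1.3]
grip_width: 0.399
```

View pics/v4.png

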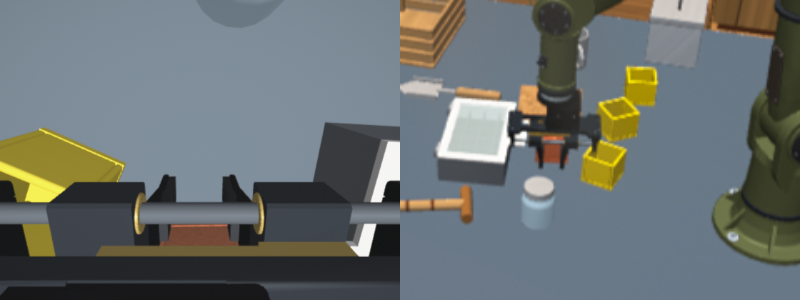

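The shut gripper is hanging behind the pot, clear of the jar and the tray. Now I'll push along -tool x.

```bash
python3 -m jog '[[[0.4,-0.25,0,0,0],[0.4,-0.25,0,0,0],[0.4,-0.15,0,0,0],[0.4,-0.15,0,0,0],[0.4,-0.15,0,0,0],[0.4,-0.15,0,0,0],[0.4,-0.15,0,0,0],[0.4,-0.15,0,0,0],[0.4,-0.15,0,0,0],[0.4,-0.15,0,0,0]]]'; python3 -m jog '[[[0.4,-0.15,0,0,0],[0.4,-0.15,0,0,0],[0.4,-0.15,0,0,0],[0.4,-0.15,0,0,0],[0.4,-0.15,0,0,0],[0.4,0,0,0,0]]]'
cat > look.py <<'E'
from h import *
import sys
im,d,K,T=grab("top")
hsv=cv2.cvtColor(im,cv2.COLOR_RGB2HSV);H,S,V=[hsv[...,i].astype(int) for i in range(3)]
v,u=np.indices(d.shape);P=cloud(d,K,T)
print("t",get_state()["time"],"mat px",0)
save(sys.argv[1],cv2.resize(im[130:310,200:440],None,fx=3.3,fy=3.3,interpolation=cv2.INTER_CUBIC))
E
python3 look.py v5
```

```text
time: 5.82
position: [0.4652, -0.1047, 0.0255]
tool_rot: [-1.999, -2.423, -0.0]
ft_force: [-0.6, 2.1, 2.7]
grip_width: 0.4
time: 6.58
position: [0.4709, -0.1352, 0.0254]
tool_rot: [2.0, 2.422, -0.001]
ft_force: [-0.2, -0.4, -0.4]
grip_width: 0.404
t 6.625 mat px 0
```

View pics/v5.png

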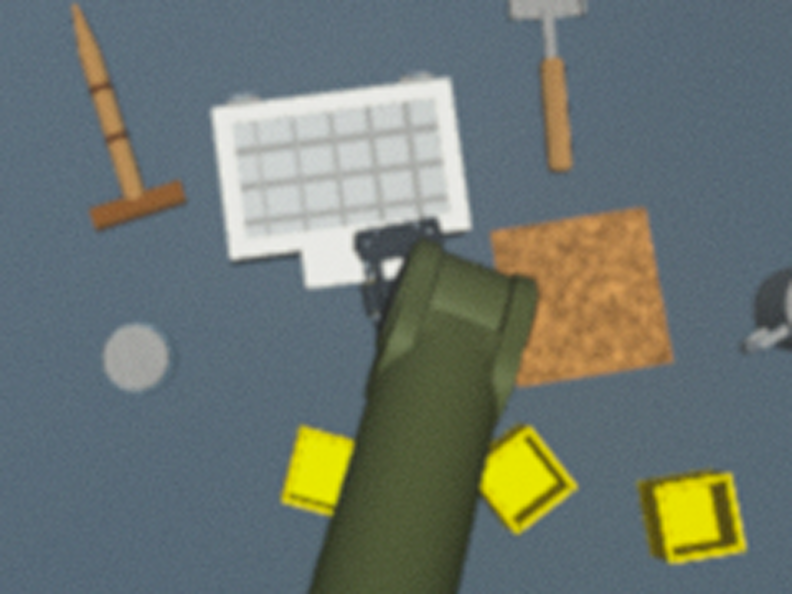

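The arm hides the pot from the top camera. The forces are low (about 2 N), so I'll continue the push, then back off and look.

```bash
python3 -m jog '[[[0.4,-0.15,0,0,0],[0.4,-0.15,0,0,0],[0.4,-0.15,0,0,0],[0.4,-0.15,0,0,0],[0.4,-0.15,0,0,0],[0.4,-0.15,0,0,0],[0.4,-0.15,0,0,0],[0.4,-0.15,0,0,0],[0.4,-0.15,0,0,0],[0.4,-0.15,0,0,0]]]'; python3 -m jog '[[[0.4,-0.15,0,0,0],[0.4,-0.15,0,0,0],[0.4,-0.15,0,0,0],[0.4,-0.15,0,0,0],[0.4,-0.15,0,0,0],[0.4,-0.15,0,0,0],[0.4,-0.15,0,0,0],[0.4,-0.15,0,0,0],[0.4,-0.1,0,0,0],[0.4,-0.1,0,0,0]]]'; python3 -m jog '[[[0.4,-0.1,0,0,0],[0.4,0,0,0,0],[0.4,0.2,0,0,0],[0.4,0.8,0,0,0],[0.4,1,0,0,0],[0.4,1,0,0,0],[0.4,0.5,0,0,0],[0.4,0,0,0,0]]]'; python3 look.py v6
```

```text
time: 7.88
position: [0.4824, -0.1931, 0.0256]
tool_rot: [1.999, 2.424, 0.0]
ft_force: [-0.6, 0.1, -0.4]
grip_width: 0.4
time: 9.12
position: [0.4929, -0.2479, 0.0255]
tool_rot: [-1.999, -2.423, -0.0]
ft_force: [-0.6, 1.2, -0.9]
grip_width: 0.404
time: 10.12
position: [0.467, -0.1121, 0.0257]
tool_rot: [-1.994, -2.427, -0.002]
ft_force: [0.2, -0.3, -0.3]
grip_width: 0.396
t 10.175 mat px 0
```

View pics/v6.png

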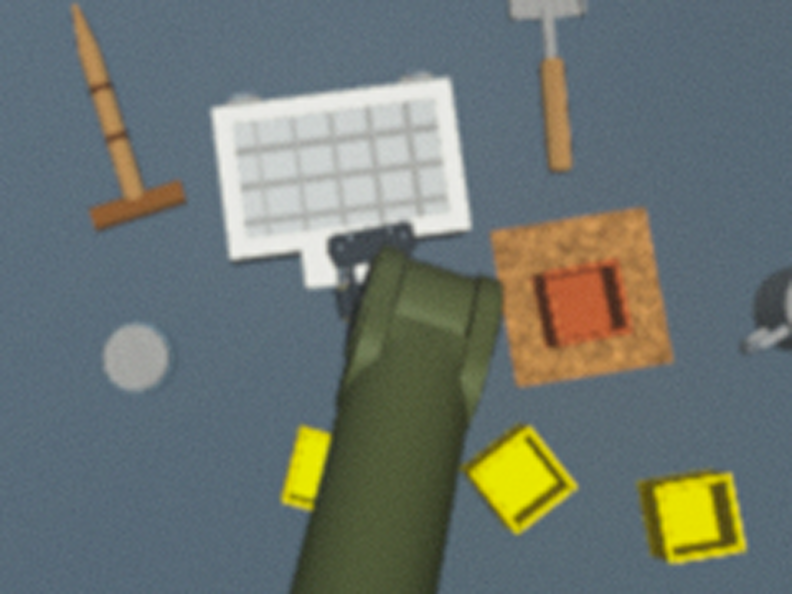

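The pot at crop (583,304) stands upright, centred on the mat at (582,297). The lid is still shut and the other things haven't moved. Next I'll rise, turn square to the tab, and go down in front of it.

```bash
python3 -m jog '[[[0.4,0,0,-0.7,0],[0.4,0,0,-0.7,0],[0.4,0,0,-0.6,1],[0.4,0,0,0,1],[0.4,0,0,0,1],[0.4,0,0,0,1],[0.4,0,0,0,1],[0.4,0,0,0,1],[0.4,0,0,0,1],[0.4,0,0,0,1]]]' >/dev/null; python3 -m jog '[[[0.4,0,0,0,1],[0.4,0,0,0,1],[0.4,0,0,0,1],[0.4,0,0,0,1],[0.4,0,0,0,1],[0.4,0,0,0,1],[0.4,0,0,0,1],[0.4,0,0,0,1],[0.4,0,0,0,1],[0.4,0,0,0,1]]]'; python3 -m jog '[[[0.4,0,0,0,0.64],[0.4,0.376,-0.4,0,0],[0.4,0,0,0,0]]]'
python3 - <<'E'
from h import *
z=np.load("top0.npz");K,T=z["K"],z["T"]
f=lambda L,zp:back((np.array(L)+.5)/3.3+[200,130]-.5,K,T,zp)
q=f([(535,275),(617,261),(631,333),(551,348)],.065);print("pot",q.round(3).tolist(),q.mean(0))
s=get_state();print(s["joint_positions"].round(3),R.from_rotvec(s["tool_rot"]).as_matrix().round(3).tolist(),s["position"])
E
```

```text
time: 12.68
position: [0.4672, -0.1159, 0.1057]
tool_rot: [3.127, 0.292, 0.001]
ft_force: [-0.5, 0.0, 1.1]
grip_width: 0.401
time: 13.05
position: [0.4812, -0.0947, 0.1057]
tool_rot: [3.134, 0.218, 0.001]
ft_force: [-0.9, 0.5, 1.1]
grip_width: 0.4
pot [[0.526, -0.251], [0.539, -0.326], [0.474, -0.338], [0.46, -0.265]] [ 0.49991222 -0.29501311]
[-0.479  0.076  0.648  2.002 -0.052  1.079 -1.24 ] [[0.99, 0.139, 0.001], [0.139, -0.99, -0.0], [0.001, 0.0, -1.0]] [ 0.4812353  -0.09470484  0.10565368]
```

```bash
python3 -m jog '[[[0.4,0,0,0.76,0],[0.4,0,0,0.76,0],[0.4,0.2,0,0,0],[0.4,0.2,0,0,0],[0.4,0.2,0,0,0],[0.4,0,0,0,0]]]'; python3 -m jog '[[[0.4,0.025,0,0,0],[0.4,0.025,0,0,0]]]' | grep -E "pos|ft_"; python3 -m jog '[[[0.4,0.025,0,0,0],[0.4,0.025,0,0,0]]]' | grep -E "pos|ft_"
```

```text
time: 13.8
position: [0.5052, -0.0929, 0.0457]
tool_rot: [3.134, 0.214, 0.003]
ft_force: [0.3, -0.5, 0.1]
grip_width: 0.401
position: [0.5054, -0.0928, 0.0449]
ft_force: [0.6, -0.2, -0.1]
position: [0.5075, -0.0925, 0.0448]
ft_force: [1.2, -0.1, -1.1]
```

```bash
for i in 1; do python3 -m jog '[[[0.4,0.025,0,0,0],[0.4,0,0,0,0]]]' | grep -E "pos|ft_"; python3 -m jog '[[[0.4,0.025,0,0,0],[0.4,0,0,0,0]]]' | grep -E "pos|ft_"; done
python3 - <<'E'
from h import *
a=grab("wrist")[0]
im=grab("side")[0];save("v7",np.hstack([cv2.resize(a,(400,300)),cv2.resize(im[160:240,230:336],(400,300),interpolation=cv2.INTER_CUBIC)]))
E
```

```text
position: [0.5078, -0.0924, 0.0446]
ft_force: [-2.3, -0.9, 2.2]
position: [0.5078, -0.0924, 0.0445]
ft_force: [-6.8, -0.4, 5.5]
```

View pics/v7.png

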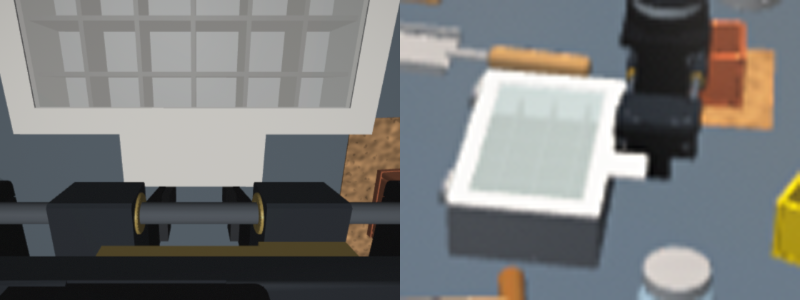

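The wrist view shows both fingertips square on the tab's front edge at (195,185), with about 7 N of preload. Now a light lift by edge friction along the tab's arc.

```bash
python3 -m jog '[[[0.4,0.004,0,-0.05,0],[0.4,0.004,0,-0.09,0],[0.4,0.004,0,-0.09,0],[0.4,0.005,0,-0.09,0],[0.4,0.005,0,-0.09,0],[0.4,0,0,0,0]]]'
cat > lid.py <<'E'
from h import *
im,d,K,T=grab("top");P=cloud(d,K,T).reshape(-1,3)
h=np.array([.6927,-.065]);t=np.array([.991,.136]);n=np.array([-.136,.991])
c=im.reshape(-1,3).astype(int);w=(c.min(1)>165)&(np.ptp(c,axis=1)<30)
u=(P[:,:2]-h)@t;q=(P[:,:2]-h)@n
for a,b in((-.108,-.098),(.098,.108)):
    m=w&(q>a)&(q<b)&(u<.1)&(u>-.145)&(P[:,2]>.03)
    if m.sum()>5:
        k=np.polyfit(u[m],P[m,2],1);print(m.sum(),"u",u[m].min().round(3),u[m].max().round(3),"z",P[m,2].min().round(3),P[m,2].max().round(3),"angle",round(float(np.degrees(np.arctan(-k[0]))),1))
s=get_state();x=s["position"];print("TCP u",((x[:2]-h)@t).round(4),"z",x[2].round(4),"f",s["ft_force"].round(1))
E
python3 lid.py
```

```text
time: 15.65
position: [0.5088, -0.0923, 0.0607]
tool_rot: [-3.134, -0.212, 0.005]
ft_force: [-6.2, -0.9, 0.2]
grip_width: 0.398
122 u -0.115 0.0 z 0.062 0.079 angle 5.3
154 u -0.138 -0.0 z 0.055 0.082 angle 4.5
TCP u -0.186 z 0.0606 f [-5.2 -0.1 -1.1]
```

Friction lifting works: the lid is at about 5° with 5–6 N. I'll continue along the arc.

```bash
python3 -m jog '[[[0.4,0.009,0,-0.094,0],[0.4,0.010,0,-0.094,0],[0.4,0.013,0,-0.094,0],[0.4,0.015,0,-0.094,0],[0.4,0.018,0,-0.094,0],[0.4,0.020,0,-0.094,0],[0.4,0.023,0,-0.094,0],[0.4,0.025,0,-0.094,0],[0.4,0,0,0,0]]]'; python3 lid.py
```

```text
time: 16.82
position: [0.5146, -0.0915, 0.0912]
tool_rot: [-3.134, -0.212, 0.004]
ft_force: [-5.7, -1.1, 0.6]
grip_width: 0.404
114 u -0.104 0.002 z 0.062 0.098 angle 15.5
143 u -0.133 0.0 z 0.061 0.105 angle 14.6
TCP u -0.1802 z 0.0911 f [-5.9 -1.4  0.9]
```

```bash
python3 -m jog '[[[0.4,0.031,0,-0.110,0],[0.4,0.034,0,-0.109,0],[0.4,0.037,0,-0.108,0],[0.4,0.040,0,-0.107,0],[0.4,0.043,0,-0.106,0],[0.4,0.046,0,-0.105,0],[0.4,0.049,0,-0.104,0],[0.4,0.051,0,-0.102,0],[0.4,0.054,0,-0.101,0],[0.4,0.056,0,-0.099,0]]]'; python3 lid.py
```

```text
time: 18.12
position: [0.5329, -0.089, 0.1338]
tool_rot: [-3.134, -0.212, 0.001]
ft_force: [-3.6, -0.6, 1.7]
grip_width: 0.4
75 u -0.072 0.002 z 0.062 0.112 angle 30.9
129 u -0.119 0.003 z 0.064 0.138 angle 30.6
TCP u -0.1611 z 0.1344 f [-5.8 -0.4  3.6]
```

```bash
python3 -m jog '[[[0.4,0.122,0,-0.195,0],[0.4,0.132,0,-0.189,0],[0.4,0.142,0,-0.182,0],[0.4,0.151,0,-0.174,0],[0.4,0.160,0,-0.166,0],[0.4,0.168,0,-0.158,0],[0.4,0.176,0,-0.149,0],[0.4,0.184,0,-0.140,0],[0.4,0.191,0,-0.130,0],[0.4,0.197,0,-0.120,0]]]'; python3 lid.py
```

```text
time: 19.42
position: [0.5982, -0.0801, 0.1975]
tool_rot: [3.134, 0.213, 0.001]
ft_force: [-0.6, -0.4, -1.0]
grip_width: 0.397
57 u -0.066 -0.002 z 0.06 0.19 angle 59.7
TCP u -0.0944 z 0.1981 f [1.2 0.8 0.7]
```

```bash
python3 -m jog '[[[0.4,0.2,0,-0.09,0],[0.4,0.2,0,-0.08,0],[0.4,0.2,0,-0.07,0],[0.4,0.2,0,-0.06,0],[0.4,0.2,0,-0.05,0],[0.4,0.2,0,-0.04,0],[0.4,0.2,0,-0.02,0],[0.4,0.2,0,0,0],[0.4,0.2,0,0,0],[0.4,0.2,0,0,0]]]'; python3 -m jog '[[[0.4,0.2,0,0,0],[0.4,0.2,0,0,0],[0.4,0.15,0,0,0],[0.4,0.1,0,0,0],[0.4,0,0,0,0],[0.4,0,0,0,0]]]'
python3 - <<'E'
from h import *
a=grab("top")[0][130:310,200:440];im=grab("side")[0][100:280,200:440]
save("v8",np.hstack([cv2.resize(x,(400,300),interpolation=cv2.INTER_CUBIC) for x in(a,im)]))
E
```

```text
time: 20.72
position: [0.6773, -0.0693, 0.2137]
tool_rot: [-3.134, -0.213, 0.0]
ft_force: [0.6, -0.7, -0.1]
grip_width: 0.402
time: 21.48
position: [0.7023, -0.0661, 0.2139]
tool_rot: [-3.134, -0.212, 0.0]
ft_force: [1.0, 0.7, -0.7]
grip_width: 0.397
```

View pics/v8.png

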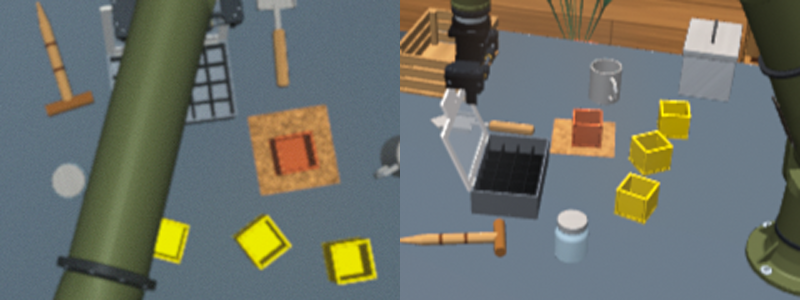

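The side view shows the lid leaning back past vertical at (460,135), with the pot upright on the mat. I'll back off and check.

```bash
python3 -m jog '[[[0.4,-0.5,0,0,0],[0.4,-0.9,0,0,0],[0.4,-1,0,-0.3,0],[0.4,-1,0,-0.5,0],[0.4,-1,0,-0.5,0],[0.4,-0.5,1,0,0],[0.4,0,1,0,0],[0.4,0,1,0,0],[0.4,0,1,0,0],[0.4,0,1,0,0]]]'; python3 -m jog '[[[0.4,0,1,0,0],[0.4,0,1,0,0],[0.4,0,0,0,0],[0.4,0,0,0,0]]]'
python3 - <<'E'
from h import *
im,d,K,T=grab("top");P=cloud(d,K,T)
h=np.array([.6927,-.065]);t=np.array([.991,.136]);n=np.array([-.136,.991])
u=(P[...,:2]-h)@t;q=(P[...,:2]-h)@n
m=(abs(q)<.115)&(u>0)&(u<.12)&(P[...,2]>.1)&(P[...,2]<.27)
k=np.polyfit(P[m][:,2],u[m],1);print("lid pts",m.sum(),"angle rad",np.pi/2+np.arctan(k[0]),"u top",np.percentile(u[m],98),"z",P[m][:,2].max())
i0=np.load("top0.npz")["d"];save("v9",np.hstack([cv2.resize(x,(400,300),interpolation=cv2.INTER_CUBIC) for x in(im[90:310,180:473],grab("side")[0][100:280,200:440])]))
E
```

```text
time: 22.82
position: [0.5354, -0.2917, 0.2661]
tool_rot: [-3.134, -0.213, -0.002]
ft_force: [1.0, 0.3, -0.4]
grip_width: 0.4
time: 23.32
position: [0.5461, -0.3692, 0.2657]
tool_rot: [-3.133, -0.213, -0.0]
ft_force: [0.0, 1.1, 0.2]
grip_width: 0.4
lid pts 1851 angle rad 1.9453891833275665 u top 0.06681233486658272 z 0.22657404927250324
```

View pics/v9.png

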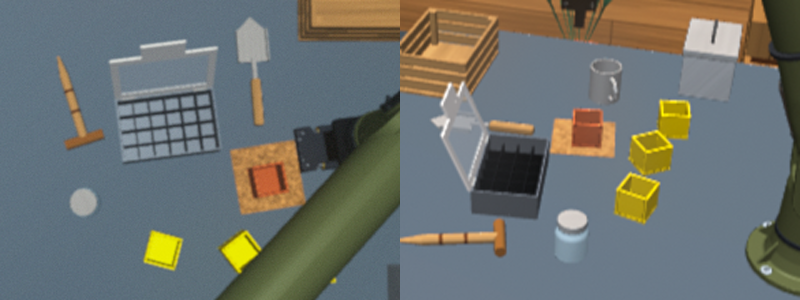

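The lid measures 1.945 rad, so it's resting on its stop. The pot stands on the mat at (267,180) in the left view, everything else is in place and the gripper is clear.

```bash
python3 -c "
from bench import job;print(job.close_job())"
```

```text
the job is handed in; nothing more can be done
None
```

The job is done and handed in at about 23.5 s of the 54 s allowed; handing in gives no verdict.

- **Pot:** I pushed the square pot about 0.19 m along the slate with the two fingertips, at about 2 N or less where I read it. It stands upright on the mat, about 11–12 mm off centre along x and y (limit 42 mm).
- **Lid:** The moves only allow the tool to point straight down, so the fingers could not get under the tab. I pushed lightly on its front edge, about 7 N at most in the readings, and friction lifted it along its arc to about 60°. From there I pushed it forward past balance, and it fell open by itself. Nothing was gripped.
- **Last checks:** From depth, the lid stood at 1.945 rad with the arm away (needed above 1.85, stop at 1.95). In the last pictures the jar, trowel, dibber, mug and the yellow pots in view looked unmoved. The twine was outside those crops and I did not recheck it; the arm never worked near it after leaving its start position. No check failed or disagreed.

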